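# Everything back on its own mat

## Task

The things on the shelf are all on each other's mats: put the light grey remote on the blue mat, the dark grey remote on the red mat, the flashlight on the yellow mat and the wooden fidget cube on the green mat, each in the middle of its mat, right side up, the remotes and the flashlight lying along theirs (either end forward). The cork mat is free for parking a thing on the way and is empty again at the end. Set things down rather than dropping them, and leave the glass bowl where it stands.

Things in the scene. Friction and masses are not known exactly. Their poses are not given: they have to be found in the camera images.
- remote_light: light grey plastic remote with a blue band and blue power button, lying buttons up, 150 x 44 x 18 mm; origin at the centre of its underside, x along its length, y across its 44 mm width, z up. Starts on the yellow or the green mat, belongs on the blue mat; loose, about 0.11 kg.
- remote_dark: dark grey plastic remote with a red band and red power button, lying buttons up, 150 x 44 x 18 mm; origin at the centre of its underside, x along its length, y across its 44 mm width, z up. Starts on the yellow or the green mat, belongs on the red mat; loose, about 0.11 kg.
- flashlight: aluminium flashlight with yellow rings, lying, 130 mm long: round barrel 28 mm diameter from -45 to +30 mm, square 34 x 34 mm head (+x) and tail (no rolling); axis 17 mm above its underside. Origin at mid-length, level with its underside; x along its length, z up. Grip it across the barrel at the origin. Starts on the blue or red mat, belongs on the yellow one; loose, about 0.14 kg.
- fidget_cube: wooden fidget cube with a green dial on top and green dots on one side, 40 x 40 x 40 mm (dial 3 mm more, look only); origin at the centre of its underside, x and y square to its sides, z up. Starts on the blue or the red mat, belongs on the green mat; loose, about 0.06 kg.
- mat_blue: blue mat, flat rectangle 170 x 70 x 3 mm fixed to the shelf top (z = 0); origin at the centre of its underside, x along its length, z up. The five mats lie side by side in any order, roughly pointing away from the robot; the place of the light grey remote.
- mat_red: red mat, flat rectangle 170 x 70 x 3 mm fixed to the shelf top (z = 0); origin at the centre of its underside, x along its length, z up. The five mats lie side by side in any order, roughly pointing away from the robot; the place of the dark grey remote.
- mat_yellow: yellow mat, flat rectangle 170 x 70 x 3 mm fixed to the shelf top (z = 0); origin at the centre of its underside, x along its length, z up. The five mats lie side by side in any order, roughly pointing away from the robot; the place of the flashlight.
- mat_green: green mat, flat rectangle 170 x 70 x 3 mm fixed to the shelf top (z = 0); origin at the centre of its underside, x along its length, z up. The five mats lie side by side in any order, roughly pointing away from the robot; the place of the fidget cube.
- mat_cork: brown cork mat, flat rectangle 170 x 70 x 3 mm fixed to the shelf top (z = 0); origin at the centre of its underside, x along its length, z up. The five mats lie side by side in any order, roughly pointing away from the robot; empty at the start, free for parking one thing on the way.
- bowl: round clear glass bowl, 130 mm across the rim, 55 mm high, loose, standing beyond the mats; origin at the centre of its underside. Not to be disturbed. A white mug and a purple paperback stand beside or beyond it (more than 0.72 m ahead), an acrylic cubby 170 mm high at the far right (y below -0.49); they are not needed.
Mind the look-alikes: they are no part of the job. Of the things like the mat_green, leave any that is pink; of the rest the smaller one is meant.

How it is judged:
At the end, for the whole second after the job is handed in: Each thing rests released on its own mat, its centre within 15 mm of the mat's centre, its underside on the mat (less than 8 mm above the mat's own underside), upright within 0.15 rad; the remotes and the flashlight lie along their mats within 0.26 rad, either way round (horizontal distance between remote_light and mat_blue below 0.015 m and z of remote_light in the frame of mat_blue below 0.008 m and angle between each of remote_light, remote_dark, flashlight, fidget_cube's own z axis and vertical below 0.15 rad and linear speed of each of remote_light, remote_dark, flashlight, fidget_cube below 0.02 m/s and contact force between each of remote_light, remote_dark, flashlight, fidget_cube and the fingers below 0.05 N and angle between the x axis of remote_light and the x axis of mat_blue, either way round below 0.26 rad and horizontal distance between remote_dark and mat_red below 0.015 m and z of remote_dark in the frame of mat_red below 0.008 m and angle between the x axis of remote_dark and the x axis of mat_red, either way round below 0.26 rad and horizontal distance between flashlight and mat_yellow below 0.015 m and z of flashlight in the frame of mat_yellow below 0.008 m and angle between the x axis of flashlight and the x axis of mat_yellow, either way round below 0.26 rad and horizontal distance between fidget_cube and mat_green below 0.015 m and z of fidget_cube in the frame of mat_green below 0.008 m); the robot touches nothing.
It fails at once if The glass bowl is moved more than 20 mm (distance of bowl from where it was at the start of the episode above 0.02 m).
It fails at once if A thing is dropped or flung (out of the fingers and faster than 0.7 m/s) ((contact force between remote_light and the fingers below 0.01 N and linear speed of remote_light above 0.7 m/s) or (contact force between remote_dark and the fingers below 0.01 N and linear speed of remote_dark above 0.7 m/s) or (contact force between flashlight and the fingers below 0.01 N and linear speed of flashlight above 0.7 m/s) or (contact force between fidget_cube and the fingers below 0.01 N and linear speed of fidget_cube above 0.7 m/s)).
It also fails if it takes over 136 s, if anything falls off the work surface, if the arm or the gripper's body presses on something with over 40 N, if the wrist force passes 120 N, or if a joint passes its speed limit or range.

## Robot

A 6-joint arm with a two-finger parallel gripper is mounted at the origin on the work surface. World frame = base frame: x ahead of the robot, y to its left, z up, the work surface at z = 0. Lengths are in m, angles in rad, forces in N, time in s.
With the tool pointing down it reaches from about 0.3 to 0.875 m from the base axis. Payload 6.4 kg.
Tool frame: the origin (TCP) lies on the centre line of the jaws, within the pads' length; the fingertips stand 25 mm ahead of it and the grasp point (between the pads) lies 6 mm ahead of it (ctrl.tip_reach is the distance from the TCP to the fingertips, in m); z points along the fingers, y is the line along which they close (so a half turn about z gives the same grasp; the last joint's range is limited). The gripper opens to 85 mm and grips with 20 to 120 N. Pads are 22 mm wide; open, the fingers measure 114 mm over their backs; the gripper's body (76 mm by 85 mm) begins 54 mm behind the grasp point. The pads swing forward as they close: fully open they stand 13 mm farther back than shut.
Start: joints at [-1.404, 0.181, 1.607, -0, 1.354, -0.206], TCP at [0.209, -0.536, 0.256] pointing down, gripper open.
Joint ranges: [-2.99, 2.99], [-0.89, 2.07], [0.3, 2.58], [-1.14, 4.28], [0, 2.63], [-3.12, 3.12]. Speed limits (rad/s): [2.57, 2.57, 3.01, 3.14, 3.14, 3.14].

## Interface

Orientations are given as a unit quaternion [w, x, y, z].
In Python, from bench import ctrl gives the robot as it stands.
- The arm moves only by the tool servo_tool, never from a script. Its argument "motion" is a list that holds one entry, the list of rows, each a list of 5 numbers: the shift along the tool's x, y, z in cm, then the turn about the tool's z in degrees, then the closure, from -1 (fully open) to 1 (shut). In form: [[[dx, dy, dz, twist, claw], ...]]. A call has 1 to 5 rows; each row is the pose to reach, as a shift and turn from the pose commanded when the call began, along the tool's axes at that moment; what a row does not reach only later rows make up. A row lasts 1/10 s, in which the tool goes at most 50 mm and 8.59 degrees, less where a joint would pass 70% of its speed; a pose out of reach is approached as far as the arm can. A call with a gripper value outside its range is refused whole. The fingers move at their own pace and stop on an object; the grip force is fixed at half the most. Time passes only in rows, so rows that repeat a pose let the fingers close. It gives the time, the measured TCP pose, the force, the opening and the grip force at its end, in the units of the state.
- ctrl.get_obs(): the state, without advancing time (a new reading comes with each control period).
- ctrl.camera(name): name is "scene" or "top" or "wrist"; returns a dict with "pixels" (400x640x3 uint8, red, green, blue), "depth" (400x640 float32, m along the optical axis (not along the pixel's ray), 0 where there is no reading), "fx", "fy", "cx", "cy" (pixels), "R" (3x3) and "t" (3): a world point X has camera coordinates R X + t; the wrist camera has in their place "hand_eye" (4x4, takes a point from camera to tool coordinates, whose origin is the TCP and whose axes are the flange's). Camera axes: x right, y down, z forward; pixel columns grow to the right and rows downward; lengths in m; the calibration is good to about 2 mm. A picture is of the moment at which its call begins: read the wrist's pose just before it.
- ctrl.hand_in(): hands the job in; it is judged then, once.
The state is a dict: "time_s": time; "q": joint angles; "dq": joint speeds; "joint_efforts": joint torques, N m; "eef_pos": TCP position; "eef_rot": TCP orientation; "wrist_force": force on the tool from outside, world axes, zero at the start; "torque": the same for the moment, N m; "opening": opening from 0.0 (shut) to 1.0 (fully open); "grasp_force": force on a finger pad.
Only numpy, scipy, OpenCV 4.12 (cv2) and the standard library are available. Lean on these libraries where they do the work, as an engineer would, in place of code of your own. Each camera call takes 0.05 s, during which the arm holds its last target. There are 200 camera calls.

## Working session

There is one attempt and no reset: what is moved stays moved. The work goes in short steps, Python scripts to look and compute and a tool call to move; the robot and the scene stay as the last step left them, time stands still between calls to the robot, and variables do not carry over. Pictures are saved under pics/ and viewed, at most 14 in all, crops included, and the job is handed in when it is done.

Besides the shell and the picture viewer there is one more tool, called after "Emit:" as a command line: name --argument value ..., lists and objects as JSON in quotes. servo_tool: Moves the arm, as the interface text tells. Its arguments: {"type":"object","properties":{"motion":{"type":"array"}},"required":["motion"]}

```bash
mkdir -p pics; cat > h.py <<'E'
from bench import ctrl
import numpy as np, cv2
from scipy.spatial.transform import Rotation as Ro
def cam(n):
    o=ctrl.get_obs(); c=ctrl.camera(n); c['o']=o; return c
def save(c,f,crop=None,k=1):
    im=c['pixels'][:,:,::-1]
    if crop: x0,y0,x1,y1=crop; im=im[y0:y1,x0:x1]
    cv2.imwrite('pics/'+f,cv2.resize(im,None,fx=k,fy=k,interpolation=cv2.INTER_CUBIC))
def cloud(c):
    v,u=np.mgrid[0:400,0:640]; d=c['depth']
    P=np.stack([(u-c['cx'])/c['fx']*d,(v-c['cy'])/c['fy']*d,d],-1)
    if 'R' in c: return (P-c['t'])@c['R']
    H=c['hand_eye']; w,x,y,z=c['o']['eef_rot']
    return (P@H[:3,:3].T+H[:3,3])@Ro.from_quat([x,y,z,w]).as_matrix().T+c['o']['eef_pos']
E
python3 - <<'E'
from h import *
for n in('top','scene'):
    c=cam(n); save(c,n+'1.png'); np.savez(n+'1.npz',P=cloud(c),im=c['pixels'])
    P=cloud(c)
    print(n,c['fx'],(-c['R'].T@c['t']).round(3),P[200,320],P[300,320])
o=ctrl.get_obs();print(o)
E
```

```text
top 412.42808434555656 [0.454 0.107 1.056] [ 0.56019888  0.13257822 -0.00224164] [ 0.30753476  0.13689219 -0.00132151]
scene 383.4759235764524 [0.914 0.686 0.595] [0.47242991 0.02496648 0.00598539] [0.64895666 0.28942211 0.00198812]
{'time_s': 0.1, 'q': array([-1.40430570e+00,  1.81493057e-01,  1.60791093e+00, -2.81076679e-06,
        1.35382567e+00, -2.06317179e-01]), 'dq': array([ 0.00083546, -0.00097506, -0.00330987,  0.00045809, -0.00066565,
        0.00128838]), 'joint_efforts': array([ 7.37656374e-04, -4.45877230e+01, -3.52239311e+01, -1.96817537e-04,
        4.13246293e-03,  3.11053498e-05]), 'eef_pos': array([ 0.20936038, -0.5350283 ,  0.25545802]), 'eef_rot': array([-8.18365626e-04,  9.82676654e-01,  1.85326534e-01,  1.49260386e-05]), 'wrist_force': array([ 0.18242802,  0.08788691, -0.84752274]), 'torque': array([ 0.03946789, -0.00186718, -0.01395731]), 'grasp_force': 0.0, 'opening': 1.0028650035857671}
```

View pics/top1.png

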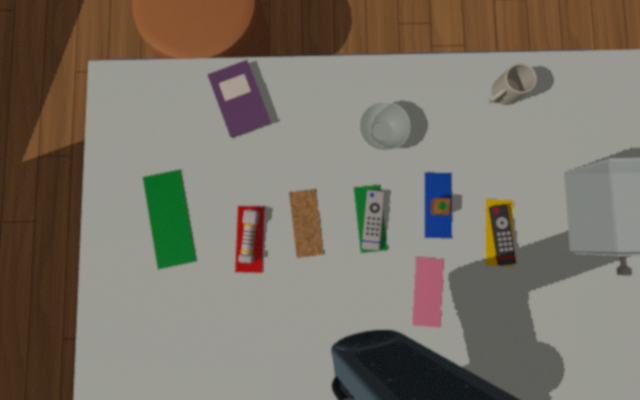

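View pics/scene1.png

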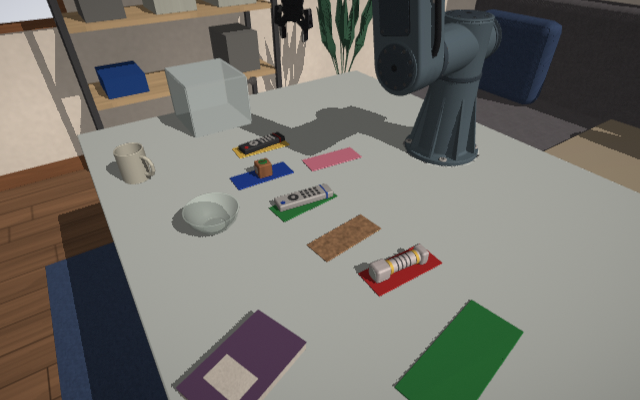

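The top view shows, left to right:
- large green rectangle (170,218)
- red mat with the flashlight (250,238)
- cork mat (306,223)
- small green mat with the light remote (370,218)
- blue mat with the cube (438,205)
- yellow mat with the dark remote (500,232)
- pink rectangle (428,292)

There are three candidates for mat_green: large green (170,218), small green (370,218) and pink (428,292). Pink is excluded, so the smaller green at (370,218) is the one meant. I'll measure everything and confirm it in a crop.

```bash
cat > m.py <<'E'
from h import *
def measure(P,im):
    hsv=cv2.cvtColor(im,cv2.COLOR_RGB2HSV); H,S,V=[hsv[:,:,i].astype(int) for i in range(3)]
    reg=(P[...,0]>.3)&(P[...,0]<.72)&(P[...,1]>-.48)&(P[...,1]<.7)
    masks=dict(green=(H>50)&(H<75)&(S>150),blue=(H>105)&(H<125)&(S>150),red=((H<5)|(H>175))&(S>180),yellow=(H>20)&(H<30)&(S>180),cork=(H>7)&(H<18)&(S>90)&(P[...,2]<.02))
    for n,m in masks.items():
        k,l,st,_=cv2.connectedComponentsWithStats((m&reg).astype(np.uint8))
        # merge pieces by closing
        mm=cv2.morphologyEx((m&reg).astype(np.uint8),cv2.MORPH_CLOSE,np.ones((5,5)))
        k,l,st,_=cv2.connectedComponentsWithStats(mm)
        for i in range(1,k):
            if st[i,4]<150: continue
            q=(l==i)&(P[...,2]<.012)&(P[...,2]>-.01)&m
            r=cv2.minAreaRect((P[q][:,:2]*1000).astype(np.float32))
            print('mat',n,st[i],np.round(r[0],1),np.round(r[1],1),round(r[2],1))
    m=((P[...,2]>.010)&(P[...,2]<.07)&reg).astype(np.uint8)
    k,l,st,_=cv2.connectedComponentsWithStats(m)
    for i in range(1,k):
        if st[i,4]<60: continue
        q=P[l==i]; r=cv2.minAreaRect((q[:,:2]*1000).astype(np.float32))
        print('obj',st[i],np.round(r[0],1),np.round(r[1],1),round(r[2],1),'z',np.percentile(q[:,2],[50,95]).round(3))
E
python3 - <<'E'
from m import *
d=np.load('top1.npz'); measure(d['P'],d['im'])
c={'pixels':d['im']}; save(c,'crop1.png',(140,160,530,340),2)
o=ctrl.get_obs(); 
w=cam('wrist'); print(w['hand_eye'].round(3),w['fx'])
E
```

```text
mat green [ 144  171   51   97 3358] [520.6 520. ] [235.2  96. ] 10.7
mat green [355 186  25  52 341] [538.   31.5] [ 56.4 138.7] 67.4
mat blue [ 426  173   25   64 1204] [ 542.1 -168.9] [ 63.6 162.6] 86.9
mat red [236 207  27  65 781] [464.4 313.9] [ 64.1 162.7] 87.9
mat yellow [486 200  27  65 633] [ 468.8 -318.2] [ 68.1 163.7] 85.1
mat cork [ 290  190   33   67 1690] [502.4 169.4] [165.4  66.9] 6.1
obj [360 132  50  19 435] [697.2 -31.8] [ 45.3 121.6] 0.0 z [0.028 0.056]
obj [ 362  189   23   61 1046] [5.076e+02 2.000e-01] [ 44.2 150.2] 82.7 z [0.021 0.024]
obj [431 197  19  18 316] [ 537.2 -167. ] [38.7 42.5] 86.4 z [0.042 0.046]
obj [ 489  204   27   61 1116] [ 463.5 -322.1] [149.6  45.1] 5.3 z [0.021 0.024]
obj [238 209  21  54 679] [471.9 312.9] [ 33.9 132.3] 83.4 z [0.033 0.038]
[[-0.    -0.958 -0.287  0.073]
 [ 1.    -0.    -0.001 -0.   ]
 [ 0.    -0.287  0.958 -0.117]
 [ 0.     0.     0.     1.   ]] 349.5009348290124
```

View pics/crop1.png

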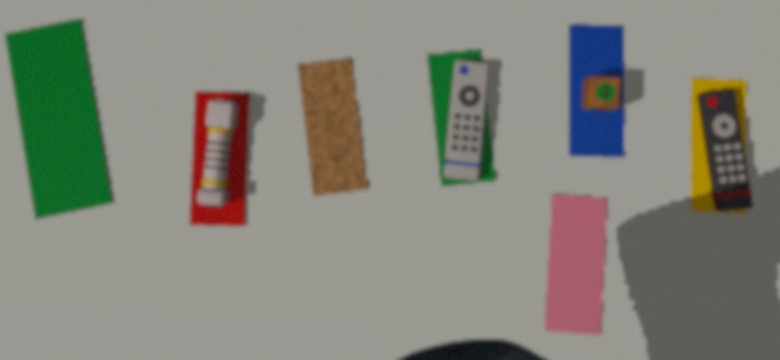

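The crop confirms it. The small green mat under the light remote is at crop (462,117), the 235 x 96 mm large green one at (60,118) is a decoy, and pink at (576,263) is left alone. The sizes and heights I measured match the given ones. Next I'll move over the middle for a closer wrist look.

```bash
cat >> h.py <<'E'
def go(X,Y,Z,yaw=0):
    o=ctrl.get_obs(); w,x,y,z=o['eef_rot']; R=Ro.from_quat([x,y,z,w]).as_matrix()
    s=R.T@(np.array([X,Y,Z])-o['eef_pos'])*100; ya=np.degrees(np.arctan2(R[1,0],R[0,0]))
    print('shift cm',s.round(2),'twist',round(ya-yaw,1),'| yaw',round(ya,1))
E
python3 - <<'E'
from h import *
go(.48,-.05,.36,-2)
d=np.load('top1.npz');P=d['P']
o=np.array([.454,.107,1.056])
for n,cs in dict(green=[(429,54),(481,50),(442,184),(495,180)],yellow=[(692,79),(747,80),(691,210),(751,211)],blue=[(570,25),(624,26),(570,156),(624,156)],red=[(196,92),(248,93),(191,224),(246,225)],cork=[(299,65),(352,59),(314,195),(368,187)]).items():
    p=[]
    for a,b in cs:
        q=P[int(round(160+b/2)),int(round(140+a/2))]; q=o+(q-o)*(.003-o[2])/(q[2]-o[2]); p.append(q)
    p=np.array(p); ax=(p[0]+p[1]-p[2]-p[3])/2
    print(n,p.mean(0).round(4),np.linalg.norm(ax).round(3),np.degrees(np.arctan2(ax[1],ax[0])).round(1))
E
```

```text
shift cm [ 42.87 -35.34 -10.38] twist 23.4 | yaw 21.4
green [0.5103 0.0038 0.003 ] 0.167 4.9
yellow [ 0.4678 -0.324   0.003 ] 0.166 -2.7
blue [ 0.5409 -0.1703  0.003 ] 0.168 -2.7
red [0.4642 0.3116 0.003 ] 0.167 -1.3
cork [0.5008 0.1674 0.003 ] 0.167 5.8
```

Emit:
servo_tool --motion '[[[3.5,-3,-2.5,5,-1],[7,-6,-5,10,-1],[10.5,-9,-7.5,15,-1],[14,-12,-10,20,-1],[17.5,-15,-10.4,23.4,-1]]]'

```text
time_s: 0.65
eef_pos: [0.316, -0.3361, 0.362]
eef_rot: [0.002, 1.0, -0.02, 0.001]
wrist_force: [1.3, -0.2, -0.4]
opening: 1.001
grasp_force: 0.0
```

```bash
python3 -c "
from h import *
go(.48,-.05,.36,-2)"
```

```text
shift cm [ 15.24 -29.25   0.13] twist -0.3 | yaw -2.3
```

Emit:
servo_tool --motion '[[[2.3,-4.4,0,0,-1],[4.6,-8.8,0,0,-1],[6.9,-13.2,0,0,-1],[9.2,-17.6,0,0,-1],[11.5,-22,0,0,-1]]]'

```text
time_s: 1.15
eef_pos: [0.4385, -0.119, 0.3595]
eef_rot: [0.0, 1.0, -0.018, 0.0]
wrist_force: [0.5, -0.8, -0.5]
opening: 0.999
grasp_force: 0.0
```

Emit:
servo_tool --motion '[[[1.9,-3.6,0,0,-1],[3.8,-7.3,0,0,-1],[3.8,-7.3,0,0,-1],[3.8,-7.3,0,0,-1]]]'

```text
time_s: 1.55
eef_pos: [0.4786, -0.0486, 0.359]
eef_rot: [0.0, 1.0, -0.016, -0.001]
wrist_force: [-0.4, 0.1, -1.0]
opening: 0.999
grasp_force: 0.0
```

```bash
python3 -c "
from m import *
c=cam('wrist'); P=cloud(c); save(c,'w1.png'); measure(P,c['pixels']); np.savez('w1.npz',P=P,im=c['pixels'])
go(.537,-.168,.10,-3)"
```

```text
mat blue [ 384   30   60  133 4904] [ 543.1 -168.4] [ 65.9 165.1] 87.5
mat red [  21  108   74  119 2402] [465.6 313. ] [ 67.  165.8] 88.2
mat cork [ 116   71   83  131 6368] [503.2 169.9] [167.5  69.4] 6.1
obj [ 265   71   41  119 3997] [ 5.072e+02 -2.000e-01] [ 44.1 150. ] 82.9 z [0.021 0.023]
obj [ 397   87   42   37 1294] [ 537.  -168.6] [40.1 41.9] 85.3 z [0.042 0.045]
obj [ 509   98   41  115 4063] [ 463.8 -322.8] [149.7  45.8] 5.3 z [0.02  0.022]
obj [  22  117   52  101 3153] [473.1 311.6] [ 34.7 129.6] 83.5 z [0.032 0.037]
shift cm [ 6.29 11.64 25.91] twist 1.0 | yaw -2.0
```

View pics/w1.png

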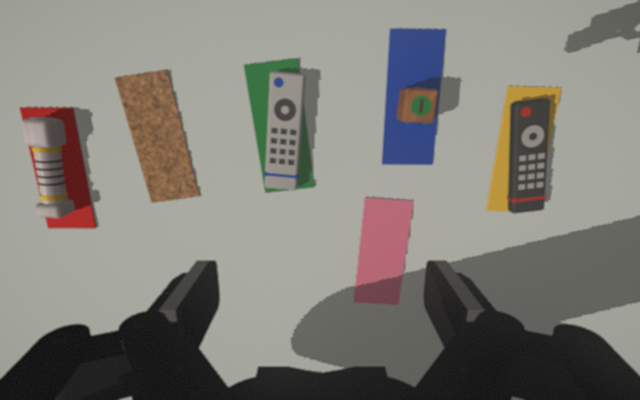

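The wrist view agrees with the top one: cube at (418,105) on blue, light remote at (285,130) on green, dark remote at (530,155) on yellow, flashlight at (50,165) on red, cork at (158,135) empty. I'll go for the cube.

Emit:
servo_tool --motion '[[[1.3,2.4,4,1,-1],[2.6,4.8,8,1,-1],[3.9,7.2,12,1,-1],[5.2,9.6,16,1,-1],[6.3,11.6,20,1,-1]]]'

```text
time_s: 2.1
eef_pos: [0.537, -0.1707, 0.1581]
eef_rot: [0.0, 1.0, -0.028, 0.0]
wrist_force: [1.2, 1.2, -0.3]
opening: 0.998
grasp_force: 0.0
```

```bash
python3 -c "
from h import *
go(.537,-.1685,.034,-4)
P=np.load('w1.npz')['P']; o=ctrl.get_obs()
for n,cs in dict(green=[(245,65),(299,58),(266,192),(314,186)],yellow=[(508,86),(561,88),(488,210),(543,213)],blue=[(390,28),(446,29),(382,164),(434,164)]).items():
    p=np.array([P[b,a] for a,b in cs]); ax=(p[0]+p[1]-p[2]-p[3])/2
    print(n,p.mean(0).round(4),np.linalg.norm(ax).round(3),np.degrees(np.arctan2(ax[1],ax[0])).round(1))
"
```

```text
shift cm [-0.02 -0.23 12.41] twist 0.8 | yaw -3.2
green [0.5116 0.0042 0.0013] 0.168 4.4
yellow [ 0.4685 -0.3247  0.0013] 0.17 -0.8
blue [ 0.5423 -0.1695  0.0011] 0.17 -1.7
```

Emit:
servo_tool --motion '[[[0,-0.2,4,1,-1],[0,-0.2,8,1,-1],[0,-0.2,10.5,1,-1],[0,-0.2,12.4,1,-1],[0,-0.2,12.4,1,-1]]]'

```text
time_s: 2.6
eef_pos: [0.5345, -0.1661, 0.0325]
eef_rot: [-0.001, 0.999, -0.037, -0.003]
wrist_force: [0.2, 0.4, -0.3]
opening: 0.999
grasp_force: 0.0
```

Emit:
servo_tool --motion '[[[0,0,0,0,1],[0,0,0,0,1],[0,0,0,0,1],[0,0,0,0,1],[0,0,0,0,1]]]'

```text
time_s: 3.1
eef_pos: [0.5388, -0.1664, 0.0373]
eef_rot: [0.001, 0.999, -0.035, 0.001]
wrist_force: [-0.6, -0.8, 6.7]
opening: 0.457
grasp_force: 61.4
```

```bash
python3 -c "
from h import *
o=ctrl.get_obs();print(o['eef_pos'],o['opening'],o['grasp_force'],o['wrist_force'])
go(.5025,.169,.10,5)"
```

```text
[ 0.53878867 -0.16636745  0.03725088] 0.4574881746791315 61.40408992767334 [-0.62446346 -0.84218208  6.74027158]
shift cm [ -5.96 -33.19  -6.35] twist -9.0 | yaw -4.0
```

Emit:
servo_tool --motion '[[[0,0,-2,0,1],[0,0,-5,0,1],[-0.5,-3,-7,-2,1],[-1.2,-7,-7,-4,1],[-2,-11.5,-7,-6,1]]]'

```text
time_s: 3.6
eef_pos: [0.5264, -0.0491, 0.107]
eef_rot: [0.001, 1.0, 0.017, 0.002]
wrist_force: [0.3, 0.2, -0.5]
opening: 0.456
grasp_force: 60.6
```

Emit:
servo_tool --motion '[[[-0.6,-4.8,0,-2,1],[-1.3,-9.6,0,-3,1],[-2,-14.4,0,-3,1],[-2.7,-18,0,-3,1],[-3,-21,0,-3,1]]]'

```text
time_s: 4.1
eef_pos: [0.4874, 0.1617, 0.1058]
eef_rot: [-0.0, 0.999, 0.044, 0.0]
wrist_force: [0.8, -0.2, -0.9]
opening: 0.458
grasp_force: 60.6
```

```bash
python3 -c "
from h import *
o=ctrl.get_obs();print(o['eef_pos'],o['opening'],o['grasp_force'],o['wrist_force'])
go(.5025,.169,.037,5)"
```

```text
[0.48738569 0.16172715 0.10579746] 0.4575323533024828 60.571861267089844 [ 0.78351487 -0.15715597 -0.91437487]
shift cm [ 1.57 -0.59  6.88] twist 0.1 | yaw 5.1
```

Emit:
servo_tool --motion '[[[1.6,-0.6,2.5,0,1],[1.6,-0.6,5,0,1],[1.6,-0.6,6,0,1],[1.6,-0.6,6.7,0,1],[1.6,-0.6,6.9,0,1]]]'

```text
time_s: 4.6
eef_pos: [0.5036, 0.1668, 0.0372]
eef_rot: [-0.0, 0.999, 0.043, -0.001]
wrist_force: [-10.6, 0.3, 22.1]
opening: 0.46
grasp_force: 63.2
```

Emit:
servo_tool --motion '[[[0,0,0,0,1],[0,0,0,0,-1],[0,0,0,0,-1],[0,0,0,0,-1],[0,0,-1,0,-1]]]'

```text
time_s: 5.1
eef_pos: [0.503, 0.1665, 0.0458]
eef_rot: [0.0, 0.999, 0.043, -0.001]
wrist_force: [-0.7, 0.2, 0.1]
opening: 1.002
grasp_force: 0.0
```

Emit:
servo_tool --motion '[[[0,0,-3,0,-1],[0,3,-6,2,-1],[0,7,-7,6,-1],[0,11,-7,10,-1],[0,14,-7,13,-1]]]'

```text
time_s: 5.6
eef_pos: [0.5169, 0.0253, 0.1182]
eef_rot: [0.0, 0.997, -0.072, 0.001]
wrist_force: [0.1, 0.9, -0.4]
opening: 1.002
grasp_force: 0.0
```

```bash
python3 -c "
from h import *
go(.5075,0,.031,-7)"
```

```text
shift cm [-0.59  2.63  8.72] twist -1.2 | yaw -8.2
```

Emit:
servo_tool --motion '[[[-0.6,2.6,3,-1,-1],[-0.6,2.6,6,-1,-1],[-0.6,2.6,8,-1,-1],[-0.6,2.6,8.6,-1,-1],[-0.6,2.6,8.6,-1,-1]]]'

```text
time_s: 6.1
eef_pos: [0.5061, 0.0025, 0.0303]
eef_rot: [-0.0, 0.998, -0.061, -0.001]
wrist_force: [-1.0, 0.8, -0.2]
opening: 0.996
grasp_force: 0.0
```

```bash
python3 -c "
from h import *
go(.5075,0,.031,-7)"
```

```text
shift cm [ 0.17  0.23 -0.07] twist -0.0 | yaw -7.0
```

Emit:
servo_tool --motion '[[[0,0,0,0,1],[0,0,0,0,1],[0,0,0,0,1],[0,0,0,0,1],[0,0,0,0,1]]]'

```text
time_s: 6.6
eef_pos: [0.5077, 0.0023, 0.032]
eef_rot: [0.0, 0.998, -0.061, 0.001]
wrist_force: [-1.5, 0.6, 7.1]
opening: 0.495
grasp_force: 61.6
```

Emit:
servo_tool --motion '[[[0,0,-2,0,1],[0,0,-4,0,1],[0,0,-6,0,1],[0,0,-6,0,1]]]'

```text
time_s: 7.0
eef_pos: [0.5087, 0.0021, 0.0934]
eef_rot: [0.0, 0.998, -0.061, 0.003]
wrist_force: [0.1, -0.7, -0.9]
opening: 0.498
grasp_force: 61.4
```

```bash
python3 -c "
from h import *
o=ctrl.get_obs();print(o['eef_pos'],o['opening'],o['grasp_force'],o['wrist_force'])
go(.5425,-.169,.036,-2.5)"
```

```text
[0.50873985 0.00206256 0.09339022] 0.49822227588294893 61.426076889038086 [ 0.0698073  -0.71056272 -0.9015108 ]
shift cm [ 5.41 16.56  5.78] twist -4.5 | yaw -7.0
```

Emit:
servo_tool --motion '[[[1.4,4.2,0,-2,1],[2.8,8.4,0,-4,1],[4.2,12.6,0,-4.5,1],[5.4,16.4,0,-4.5,1],[5.4,16.4,1.5,-4.5,1]]]'

```text
time_s: 7.5
eef_pos: [0.5426, -0.1728, 0.0769]
eef_rot: [0.002, 1.0, -0.024, 0.003]
wrist_force: [0.4, 0.3, -1.2]
opening: 0.497
grasp_force: 61.5
```

```bash
python3 -c "
from h import *
go(.5425,-.167,.0325,-2.5)"
```

```text
shift cm [-0.06 -0.6   4.44] twist -0.3 | yaw -2.8
```

Emit:
servo_tool --motion '[[[0,0,1.5,0,1],[0,0,2.5,0,1],[0,0,2.5,0,1]]]'

```text
time_s: 7.8
eef_pos: [0.5379, -0.1647, 0.0476]
eef_rot: [-0.001, 1.0, -0.021, -0.002]
wrist_force: [-0.6, -0.0, -2.0]
opening: 0.498
grasp_force: 61.5
```

```bash
python3 -c "
from h import *
go(.5425,-.167,.0325,-2.5)"
```

```text
shift cm [0.48 0.22 1.5 ] twist 0.0 | yaw -2.5
```

Emit:
servo_tool --motion '[[[0.2,0.1,0.6,0,1],[0.2,0.1,1.1,0,1],[0.2,0.1,1.3,0,1],[0.2,0.1,1.4,0,1],[0.2,0.1,1.4,0,1]]]'

```text
time_s: 8.3
eef_pos: [0.542, -0.168, 0.0366]
eef_rot: [0.0, 1.0, -0.022, 0.0]
wrist_force: [0.1, 0.2, 0.8]
opening: 0.493
grasp_force: 61.5
```

```bash
python3 -c "
from h import *
go(.5425,-.167,.0325,-2.5)"
```

```text
shift cm [ 0.04 -0.1   0.41] twist -0.0 | yaw -2.5
```

Emit:
servo_tool --motion '[[[0,-0.1,0.3,0,1],[0,-0.1,0.4,0,1],[0,-0.1,0.4,0,1],[0,-0.1,0.4,0,-1],[0,-0.1,0.4,0,-1]]]'

```text
time_s: 8.8
eef_pos: [0.5422, -0.1672, 0.0327]
eef_rot: [0.0, 1.0, -0.022, 0.0]
wrist_force: [0.4, -0.3, -0.8]
opening: 0.819
grasp_force: 0.0
```

Emit:
servo_tool --motion '[[[0,0,0,0,-1],[0,0,-0.5,0,-1],[0,0,-3,0,-1],[0,0,-7,0,-1],[0,0,-11,0,-1]]]'

```text
time_s: 9.3
eef_pos: [0.5415, -0.1668, 0.1435]
eef_rot: [-0.0, 1.0, -0.022, -0.001]
wrist_force: [1.6, 0.0, -0.1]
opening: 1.0
grasp_force: 0.0
```

```bash
python3 -c "
from h import *
o=ctrl.get_obs();print(o['eef_pos'])
go(.5025,.170,.11,5)"
```

```text
[ 0.54146998 -0.16680022  0.1434806 ]
shift cm [ -5.38 -33.47   3.38] twist -7.5 | yaw -2.5
```

Emit:
servo_tool --motion '[[[-1.4,-4.4,-2,0,-1],[-2.8,-8.8,-4,0,-1],[-4.2,-13.2,-6,0,-1],[-5.6,-17.6,-8,0,-1],[-7,-22,-10,0,-1]]]'

```text
time_s: 9.8
eef_pos: [0.4814, 0.056, 0.2432]
eef_rot: [-0.0, 1.0, -0.022, 0.001]
wrist_force: [1.0, -0.3, 0.2]
opening: 1.0
grasp_force: 0.0
```

Emit:
servo_tool --motion '[[[0,-2,-2,0,-1],[0,-2,-2,0,-1],[0,-2,-2,0,-1]]]'

```text
time_s: 10.1
eef_pos: [0.4832, 0.0744, 0.2623]
eef_rot: [0.0, 1.0, -0.021, 0.001]
wrist_force: [-0.2, -0.1, 0.1]
opening: 0.999
grasp_force: 0.0
```

```bash
python3 -c "
from m import *
c=cam('wrist'); P=cloud(c); save(c,'w2.png'); measure(P,c['pixels'])
go(.5025,.170,.10,5)"
```

```text
mat blue [527  11  77  46 840] [ 605.8 -170.2] [67.9 40.7] 88.8
mat blue [512  80  22  79 702] [ 523.3 -138.4] [11.3 80. ] 87.6
mat red [ 63 115  50  15 430] [544.6 318.2] [13.3 53.7] 6.6
mat red [  92  160   57  100 2108] [441.2 315.2] [ 67.8 118.7] 88.3
mat cork [ 182   66   96  162 7876] [502.9 170. ] [167.9  68.7] 6.2
obj [ 523   18   77  157 7608] [ 542.1 -166.1] [ 45.4 149.6] 87.7 z [0.02  0.022]
obj [  67  126   58  125 4587] [472.9 311.8] [ 33.7 129.8] 83.4 z [0.033 0.037]
obj [ 204  132   52   48 1959] [503.2 166.5] [42.  40.4] 5.0 z [0.042 0.045]
shift cm [ 1.55 -9.7  16.13] twist -7.5 | yaw -2.5
```

View pics/w2.png

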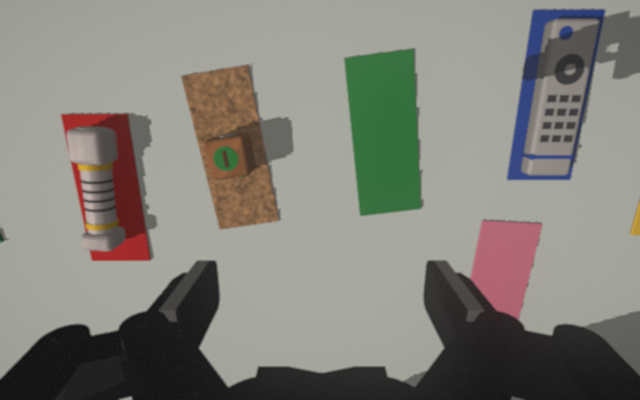

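The light remote (555,95) lies in the middle of blue, within 3 mm. The cube (228,158) is on cork and the green mat (385,132) is now free.

Emit:
servo_tool --motion '[[[0.5,-3,4,-2,-1],[1,-6,8,-5,-1],[1.7,-9.3,12,-7.5,-1],[1.7,-9.3,15,-7.5,-1],[1.7,-9.3,15,-7.5,-1]]]'

```text
time_s: 10.65
eef_pos: [0.4998, 0.1654, 0.1057]
eef_rot: [0.0, 0.999, 0.043, -0.006]
wrist_force: [-0.2, -0.7, 0.8]
opening: 1.002
grasp_force: 0.0
```

```bash
python3 -c "
from m import *
go(.503,.1665,.035,5)
im=cv2.imread('pics/w2.png')
hsv=cv2.cvtColor(im,cv2.COLOR_BGR2HSV);print(hsv[132,385])
# pinhole with saved pose, plane z=.003
w=ctrl.camera('wrist');H=w['hand_eye'];R=Ro.from_quat([1,-.021,.001,0]).as_matrix();e=np.array([.4832,.0744,.2623])
m=(cv2.inRange(hsv,(50,90,40),(80,255,255)));k,l,st,c=cv2.connectedComponentsWithStats(m);i=1+st[1:,4].argmax();print(st[i])
v,u=np.nonzero(l==i);D=np.stack([(u-w['cx'])/w['fx'],(v-w['cy'])/w['fy'],0*u+1.],-1)@H[:3,:3].T@R.T
o=R@H[:3,3]+e;p=o+D*((.003-o[2])/D[:,2])[:,None]
print(cv2.minAreaRect((p[:,:2]*1000).astype(np.float32)))
"
```

```text
shift cm [ 0.41 -0.08  7.07] twist -0.1 | yaw 4.9
[ 65 142 111]
[  345    50    76   165 10152]
((512.04541015625, 5.940467834472656), (167.2299041748047, 68.10662078857422), 4.7921624183654785)
```

Emit:
servo_tool --motion '[[[0.2,0,3,0,-1],[0.2,0,5.5,0,-1],[0.2,0,6.6,0,-1],[0.2,0,7,0,-1],[0.2,0,7,0,-1]]]'

```text
time_s: 11.2
eef_pos: [0.507, 0.1662, 0.0428]
eef_rot: [0.0, 0.999, 0.043, 0.001]
wrist_force: [0.4, 0.1, 1.4]
opening: 1.0
grasp_force: 0.0
```

Emit:
servo_tool --motion '[[[0,0,0,0,1],[0,0,0,0,1],[0,0,0,0,1],[0,0,0,0,1],[0,0,0,0,1]]]'

```text
time_s: 11.7
eef_pos: [0.5071, 0.1669, 0.0429]
eef_rot: [-0.0, 0.999, 0.043, 0.001]
wrist_force: [-0.0, -0.1, 5.8]
opening: 0.457
grasp_force: 61.7
```

Emit:
servo_tool --motion '[[[0,0,-2,0,1],[0,0,-4.5,0,1],[0,3,-6,0,1],[0,7,-6,0,1],[0,7,-6,0,1]]]'

```text
time_s: 12.2
eef_pos: [0.5133, 0.0937, 0.1027]
eef_rot: [0.001, 0.999, 0.042, 0.001]
wrist_force: [-0.4, 0.7, -0.6]
opening: 0.458
grasp_force: 60.9
```

```bash
python3 -c "
from h import *
o=ctrl.get_obs();print(o['eef_pos'],o['opening'],o['grasp_force'])
go(.512,.0055,.09,5)"
```

```text
[0.51326525 0.09369391 0.10267773] 0.4584818566102872 60.88330864906311
shift cm [-0.86  8.78  1.28] twist -0.2 | yaw 4.8
```

Emit:
servo_tool --motion '[[[-0.2,4,0,0,1],[-0.4,8,0,0,1],[-0.5,8.8,1,0,1],[-0.5,8.8,3,0,1],[-0.5,8.8,3,0,1]]]'

```text
time_s: 12.7
eef_pos: [0.5124, 0.0095, 0.0691]
eef_rot: [-0.001, 0.999, 0.043, -0.003]
wrist_force: [-1.1, 0.7, -0.1]
opening: 0.457
grasp_force: 60.9
```

Emit:
servo_tool --motion '[[[0,0,1,0,1],[0,0,2,0,1],[0,0,2,0,1],[0,0,2,0,1]]]'

```text
time_s: 13.1
eef_pos: [0.5147, 0.0093, 0.0517]
eef_rot: [-0.0, 0.999, 0.044, -0.0]
wrist_force: [-0.4, 0.3, -0.3]
opening: 0.459
grasp_force: 60.9
```

```bash
python3 -c "
from h import *
go(.516,.0055,.043,5)"
```

```text
shift cm [0.09 0.39 0.87] twist -0.0 | yaw 5.0
```

Emit:
servo_tool --motion '[[[0.1,0.4,0.4,0,1],[0.1,0.4,0.7,0,1],[0.1,0.4,0.8,0,1],[0.1,0.4,0.8,0,1],[0.1,0.4,0.8,0,1]]]'

```text
time_s: 13.6
eef_pos: [0.5162, 0.005, 0.0438]
eef_rot: [-0.0, 0.999, 0.043, 0.0]
wrist_force: [-0.7, 0.0, -0.8]
opening: 0.453
grasp_force: 60.9
```

Emit:
servo_tool --motion '[[[0,0,0,0,1],[0,0,0,0,-1],[0,0,0,0,-1],[0,0,0,0,-1],[0,0,-0.5,0,-1]]]'

```text
time_s: 14.1
eef_pos: [0.5157, 0.0051, 0.0485]
eef_rot: [-0.0, 0.999, 0.043, -0.001]
wrist_force: [0.4, -0.2, 0.6]
opening: 0.997
grasp_force: 0.0
```

Emit:
servo_tool --motion '[[[0,0,-2.5,0,-1],[0,0,-6.5,0,-1],[-1,-3,-10,2,-1],[-2,-7,-12,6,-1],[-3,-11.5,-13,10,-1]]]'

```text
time_s: 14.6
eef_pos: [0.4774, 0.1175, 0.182]
eef_rot: [-0.0, 0.999, -0.046, 0.003]
wrist_force: [0.8, 0.3, -0.6]
opening: 0.996
grasp_force: 0.0
```

```bash
python3 -c "
from h import *
go(.473,.3125,.12,-6.5)"
```

```text
shift cm [ -2.28 -19.38   6.19] twist 1.2 | yaw -5.3
```

Emit:
servo_tool --motion '[[[-0.5,-4.5,1.5,1,-1],[-1,-9,3,1,-1],[-1.5,-13.5,4,1,-1],[-2.3,-18,5,1,-1],[-2.3,-19.4,6.2,1,-1]]]'

```text
time_s: 15.1
eef_pos: [0.4698, 0.3162, 0.1172]
eef_rot: [-0.001, 0.999, -0.051, 0.001]
wrist_force: [0.8, -0.5, -0.5]
opening: 0.999
grasp_force: 0.0
```

Emit:
servo_tool --motion '[[[0,0,2,0,-1],[0,0,4,0,-1],[0,0,4,0,-1]]]'

```text
time_s: 15.4
eef_pos: [0.4683, 0.3117, 0.0744]
eef_rot: [0.001, 0.999, -0.052, -0.002]
wrist_force: [-0.1, -0.4, -0.6]
opening: 0.999
grasp_force: 0.0
```

```bash
python3 -c "
from h import *
go(.473,.3125,.031,-6.5)"
```

```text
shift cm [ 0.48 -0.14  4.33] twist 0.5 | yaw -6.0
```

Emit:
servo_tool --motion '[[[0.4,-0.1,2,0.5,-1],[0.4,-0.1,3.5,0.5,-1],[0.4,-0.1,4.2,0.5,-1],[0.4,-0.1,4.2,0.5,-1],[0.4,-0.1,4.2,0.5,-1]]]'

```text
time_s: 15.9
eef_pos: [0.4748, 0.3128, 0.0353]
eef_rot: [-0.0, 0.998, -0.057, 0.0]
wrist_force: [0.1, 0.1, -0.3]
opening: 0.999
grasp_force: 0.0
```

Emit:
servo_tool --motion '[[[0,0,0,0,1],[0,0,0,0,1],[0,0,0,0,1],[0,0,0,0,1],[0,0,0,0,1]]]'

```text
time_s: 16.4
eef_pos: [0.475, 0.313, 0.0354]
eef_rot: [-0.0, 0.998, -0.057, 0.0]
wrist_force: [-0.6, -1.2, 4.2]
opening: 0.305
grasp_force: 59.4
```

```bash
python3 -c "
from h import *
o=ctrl.get_obs();print(o['eef_pos'],o['opening'],o['grasp_force'])
go(.5025,.168,.10,6)"
```

```text
[0.47497064 0.31295965 0.03543134] 0.3047859398051483 59.37557101249695
shift cm [ 4.39 14.09 -6.46] twist -12.5 | yaw -6.5
```

Emit:
servo_tool --motion '[[[0,0,-2,0,1],[0,0,-5,0,1],[1,3.5,-6.5,-4,1],[2.4,7.5,-6.5,-8,1],[3.5,11,-6.5,-12,1]]]'

```text
time_s: 16.9
eef_pos: [0.4972, 0.1983, 0.1004]
eef_rot: [0.0, 0.999, 0.05, 0.001]
wrist_force: [0.9, -0.4, -2.1]
opening: 0.303
grasp_force: 59.5
```

Emit:
servo_tool --motion '[[[0.5,3.2,1,0,1],[0.5,3.2,3,0,1],[0.5,3.2,4,0,1],[0.5,3.2,4,0,1]]]'

```text
time_s: 17.3
eef_pos: [0.503, 0.1681, 0.0579]
eef_rot: [0.0, 0.999, 0.048, -0.002]
wrist_force: [-1.1, 0.8, -2.0]
opening: 0.303
grasp_force: 59.6
```

```bash
python3 -c "
from h import *
go(.5045,.169,.036,6)"
```

```text
shift cm [ 0.17 -0.07  2.19] twist -0.5 | yaw 5.5
```

Emit:
servo_tool --motion '[[[0,0,1,0,1],[0,0,1.6,0,1],[0,0,2,0,1],[0,0,2.1,0,1],[0,0,2.1,0,1]]]'

```text
time_s: 17.8
eef_pos: [0.5048, 0.1684, 0.0388]
eef_rot: [0.0, 0.999, 0.048, -0.0]
wrist_force: [0.5, 0.1, -1.8]
opening: 0.306
grasp_force: 59.6
```

```bash
python3 -c "
from h import *
print(ctrl.get_obs()['wrist_force'])
go(.5045,.169,.036,6)"
```

```text
[ 0.45381541  0.12458508 -1.84649596]
shift cm [-0.03 -0.07  0.28] twist -0.5 | yaw 5.5
```

Emit:
servo_tool --motion '[[[0,0,0.3,0,1],[0,0,0.3,0,1],[0,0,0.3,0,-1],[0,0,0.3,0,-1],[0,0,0.3,0,-1]]]'

```text
time_s: 18.3
eef_pos: [0.5052, 0.1682, 0.0362]
eef_rot: [-0.0, 0.999, 0.048, 0.0]
wrist_force: [-0.6, -0.3, -0.5]
opening: 0.801
grasp_force: 0.0
```

Emit:
servo_tool --motion '[[[0,0,-1,0,-1],[0,0,-5,0,-1],[0,0,-9,0,-1],[-0.6,4,-12,0,-1],[-1.2,8.5,-14,0,-1]]]'

```text
time_s: 18.8
eef_pos: [0.5021, 0.0826, 0.1795]
eef_rot: [0.0, 0.999, 0.049, 0.002]
wrist_force: [1.1, -1.3, -0.1]
opening: 1.0
grasp_force: 0.0
```

Emit:
servo_tool --motion '[[[-0.4,4.9,0,0,-1],[-0.8,9.8,0,0,-1],[-1.2,14.7,0,0,-1],[-1.6,19.6,0,0,-1],[-2,24.5,0,0,-1]]]'

```text
time_s: 19.3
eef_pos: [0.5042, -0.1655, 0.177]
eef_rot: [0.0, 0.999, 0.048, 0.001]
wrist_force: [0.8, -1.1, 0.1]
opening: 0.996
grasp_force: 0.0
```

```bash
python3 -c "
from h import *
go(.4637,-.322,.13,5)"
```

```text
shift cm [-5.53 15.19  4.7 ] twist 0.5 | yaw 5.5
```

Emit:
servo_tool --motion '[[[-1.7,4.5,1,0,-1],[-3.4,9,2,0,-1],[-5,13,3.5,0,-1],[-5.5,15.2,5,0,-1],[-5.5,15.2,6.5,0,-1]]]'

```text
time_s: 19.8
eef_pos: [0.4637, -0.3236, 0.1114]
eef_rot: [0.001, 0.999, 0.046, 0.001]
wrist_force: [-0.2, 0.7, 0.5]
opening: 0.996
grasp_force: 0.0
```

Emit:
servo_tool --motion '[[[0,0,1.5,0,-1],[0,0,2,0,-1],[0,0,2,0,-1]]]'

```text
time_s: 20.1
eef_pos: [0.464, -0.3181, 0.0899]
eef_rot: [-0.001, 0.999, 0.048, -0.001]
wrist_force: [-0.1, 0.2, 0.5]
opening: 0.999
grasp_force: 0.0
```

```bash
python3 -c "
from h import *
go(.4637,-.322,.032,5.3)"
```

```text
shift cm [-0.06  0.4   5.79] twist 0.3 | yaw 5.6
```

Emit:
servo_tool --motion '[[[0,0.3,3,0,-1],[0,0.3,4.8,0,-1],[0,0.3,5.6,0,-1],[0,0.3,5.6,0,-1],[0,0.3,5.6,0,-1]]]'

```text
time_s: 20.6
eef_pos: [0.4652, -0.323, 0.0359]
eef_rot: [0.001, 0.999, 0.048, 0.0]
wrist_force: [0.5, 0.7, 0.1]
opening: 0.996
grasp_force: 0.0
```

Emit:
servo_tool --motion '[[[0,0,0,0,1],[0,0,0,0,1],[0,0,0,0,1],[0,0,0,0,1],[0,0,0,0,1]]]'

```text
time_s: 21.1
eef_pos: [0.465, -0.3236, 0.036]
eef_rot: [0.001, 0.999, 0.048, 0.001]
wrist_force: [-0.9, -0.0, 6.7]
opening: 0.49
grasp_force: 61.5
```

Emit:
servo_tool --motion '[[[0,0,-2,0,1],[0,0,-5,0,1],[0,0,-9,0,1],[0,0,-12,0,1],[0,0,-12,0,1]]]'

```text
time_s: 21.6
eef_pos: [0.4666, -0.3252, 0.1599]
eef_rot: [0.003, 0.999, 0.048, 0.003]
wrist_force: [0.4, -0.8, -0.8]
opening: 0.49
grasp_force: 61.4
```

```bash
python3 -c "
from h import *
o=ctrl.get_obs();print(o['eef_pos'],o['opening'],o['grasp_force'])
go(.4655,.313,.16,-2)"
```

```text
[ 0.46658139 -0.32518343  0.15993426] 0.4895740712408638 61.369467973709106
shift cm [  5.97 -63.54  -0.43] twist 7.5 | yaw 5.5
```

Emit:
servo_tool --motion '[[[0.4,-4.5,0,0,1],[0.8,-9,0,0,1],[1.3,-13.5,0,0,1],[1.7,-18,0,0,1],[2.1,-22.5,0,0,1]]]'

```text
time_s: 22.1
eef_pos: [0.4628, -0.095, 0.1537]
eef_rot: [-0.0, 0.999, 0.047, -0.001]
wrist_force: [0.3, -0.0, -1.7]
opening: 0.498
grasp_force: 61.4
```

Emit:
servo_tool --motion '[[[0.4,-4.5,0,2,1],[0.8,-9,0,4,1],[1.3,-13.5,0,6,1],[1.7,-18,0,7.5,1],[2.1,-22.5,0,7.5,1]]]'

```text
time_s: 22.6
eef_pos: [0.4623, 0.1308, 0.1538]
eef_rot: [0.0, 1.0, -0.018, -0.001]
wrist_force: [1.8, -0.6, -1.0]
opening: 0.493
grasp_force: 61.4
```

```bash
python3 -c "
from h import *
go(.4665,.313,.036,-2)"
```

```text
shift cm [ -0.23 -18.23  11.78] twist -0.1 | yaw -2.1
```

Emit:
servo_tool --motion '[[[0,-4.5,0,0,1],[0,-9,0,0,1],[-0.2,-13.5,0,0,1],[-0.2,-18,1,0,1],[-0.2,-18.2,5,0,1]]]'

```text
time_s: 23.1
eef_pos: [0.4704, 0.3169, 0.1077]
eef_rot: [-0.003, 1.0, -0.016, 0.004]
wrist_force: [1.0, -1.6, -1.5]
opening: 0.496
grasp_force: 61.5
```

Emit:
servo_tool --motion '[[[0,0,3,0,1],[0,0,5,0,1],[0,0,5.2,0,1],[0,0,5.2,0,1]]]'

```text
time_s: 23.5
eef_pos: [0.4671, 0.3106, 0.0519]
eef_rot: [0.0, 1.0, -0.018, -0.001]
wrist_force: [0.5, 0.1, -0.6]
opening: 0.493
grasp_force: 61.5
```

```bash
python3 -c "
from h import *
go(.4665,.313,.036,-2)"
```

```text
shift cm [-0.07 -0.24  1.59] twist -0.0 | yaw -2.0
```

Emit:
servo_tool --motion '[[[0,-0.2,0.6,0,1],[0,-0.2,1,0,1],[0,-0.2,1.3,0,1],[0,-0.2,1.4,0,1],[0,-0.2,1.4,0,1]]]'

```text
time_s: 24.0
eef_pos: [0.468, 0.3129, 0.0389]
eef_rot: [-0.0, 1.0, -0.018, 0.0]
wrist_force: [0.0, 0.1, -1.1]
opening: 0.493
grasp_force: 61.5
```

```bash
python3 -c "
from h import *
print(ctrl.get_obs()['wrist_force'])
go(.4665,.313,.036,-2)"
```

```text
[ 0.0140112   0.1385478  -1.06721692]
shift cm [-0.15 -0.    0.29] twist -0.0 | yaw -2.0
```

Set down and release, then back over the cork mat to the flashlight, with a wrist look on the way.

Emit:
servo_tool --motion '[[[-0.1,0,0.3,0,1],[-0.1,0,0.3,0,1],[-0.1,0,0.3,0,-1],[-0.1,0,0.3,0,-1],[-0.1,0,0.3,0,-1]]]'

```text
time_s: 24.5
eef_pos: [0.4669, 0.313, 0.0358]
eef_rot: [0.0, 1.0, -0.018, -0.0]
wrist_force: [0.8, 0.5, 0.3]
opening: 0.97
grasp_force: 0.0
```

Emit:
servo_tool --motion '[[[0,0,-1,0,-1],[0,0,-5,0,-1],[0,0,-10,0,-1],[0,4,-13,0,-1],[0,8,-16,0,-1]]]'

```text
time_s: 25.0
eef_pos: [0.4643, 0.2329, 0.1986]
eef_rot: [-0.0, 1.0, -0.017, 0.001]
wrist_force: [0.4, 0.1, 0.5]
opening: 1.001
grasp_force: 0.0
```

Emit:
servo_tool --motion '[[[0.5,4,-2,0,-1],[0.5,8,-5,0,-1],[0.5,8,-5,0,-1],[0.5,8,-5,0,-1]]]'

```text
time_s: 25.4
eef_pos: [0.4668, 0.1523, 0.2472]
eef_rot: [-0.0, 1.0, -0.019, 0.001]
wrist_force: [0.7, -0.3, -0.3]
opening: 1.0
grasp_force: 0.0
```

```bash
python3 -c "
from m import *
c=cam('wrist'); P=cloud(c); save(c,'w3.png'); measure(P,c['pixels'])
go(.505,.168,.10,5.5)"
```

```text
mat green [   0  115   54  118 2677] [468.8 488.6] [124.3  56.1] 10.8
mat blue [616   0  24  76 825] [ 582.  -141.3] [13.6 65.6] 87.6
mat blue [ 592   84   48   81 1033] [ 500.3 -155.9] [50.3 80.3] 88.8
mat red [126  96  82 153 716] [464.7 315.8] [ 66.  165.6] 88.8
mat cork [ 255   43   92  174 6033] [502.7 170.8] [167.9  68.3] 6.4
mat cork [448 103   6  39 192] [510.9  24.9] [35.   1.1] 4.6
obj [ 610   41   30  120 1901] [ 520.7 -144.1] [112.6  23.2] 9.6 z [0.019 0.021]
obj [ 276   65   54  141 4424] [501.3 168.1] [133.   34.1] 5.5 z [0.034 0.037]
obj [ 448   97   57   50 2503] [512.4   5.8] [42.3 39.7] 4.6 z [0.042 0.045]
obj [ 132  103   64  144 6589] [466.3 313.2] [ 44.9 148.3] 87.9 z [0.021 0.023]
shift cm [ 3.83 -1.63 14.61] twist -7.6 | yaw -2.1
```

View pics/w3.png

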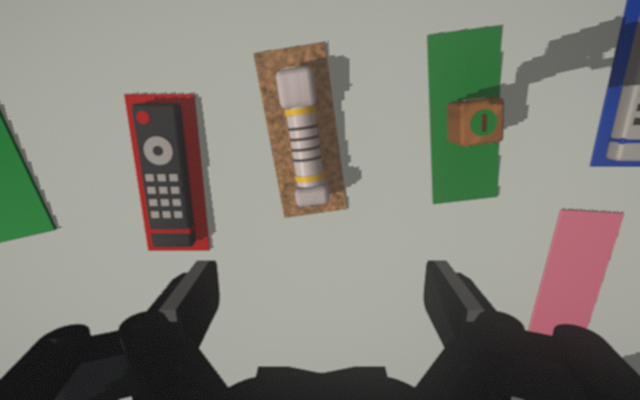

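The dark remote (168,173) is on red, the cube (475,120) on green and the flashlight (303,135) on cork. All of them lie within 3 mm of where they should be. The flashlight goes to yellow last.

Emit:
servo_tool --motion '[[[1.3,-0.5,4,-4,-1],[2.6,-1,8,-7.6,-1],[3.7,-1.6,12,-7.6,-1],[3.7,-1.6,15,-7.6,-1],[3.7,-1.6,15,-7.6,-1]]]'

```text
time_s: 25.95
eef_pos: [0.4988, 0.1686, 0.0899]
eef_rot: [0.0, 0.999, 0.049, -0.006]
wrist_force: [0.2, -0.0, -0.3]
opening: 1.0
grasp_force: 0.0
```

```bash
python3 -c "
from h import *
go(.504,.168,.035,5.5)"
```

```text
shift cm [0.58 0.11 5.49] twist 0.2 | yaw 5.7
```

Emit:
servo_tool --motion '[[[0.2,0.1,2.5,0,-1],[0.2,0.1,4.5,0,-1],[0.2,0.1,5.5,0,-1],[0.2,0.1,5.7,0,-1],[0.2,0.1,5.7,0,-1]]]'

```text
time_s: 26.45
eef_pos: [0.5062, 0.1672, 0.0396]
eef_rot: [-0.0, 0.999, 0.049, 0.0]
wrist_force: [0.3, -1.0, 0.8]
opening: 1.0
grasp_force: 0.0
```

Emit:
servo_tool --motion '[[[0,0,0,0,1],[0,0,0,0,1],[0,0,0,0,1],[0,0,0,0,1],[0,0,0,0,1]]]'

```text
time_s: 26.95
eef_pos: [0.5064, 0.1669, 0.0396]
eef_rot: [-0.0, 0.999, 0.048, 0.001]
wrist_force: [-2.4, -0.1, 4.9]
opening: 0.302
grasp_force: 59.0
```

Emit:
servo_tool --motion '[[[0,0,-2,0,1],[0,0,-5,0,1],[0,0,-9,0,1],[0,0,-12,0,1],[0,0,-12,0,1]]]'

```text
time_s: 27.45
eef_pos: [0.5089, 0.1671, 0.1636]
eef_rot: [-0.0, 0.999, 0.049, 0.004]
wrist_force: [0.8, 0.2, -2.7]
opening: 0.302
grasp_force: 59.4
```

```bash
python3 -c "
from h import *
o=ctrl.get_obs();print(o['eef_pos'],o['opening'],o['grasp_force'])
go(.4685,-.323,.16,-2)"
```

```text
[0.50887803 0.16713316 0.16359179] 0.3018074804843803 59.35262739658356
shift cm [-8.77 48.39  0.28] twist 7.6 | yaw 5.6
```

Emit:
servo_tool --motion '[[[-0.8,4.7,0,0,1],[-1.6,9.4,0,0,1],[-2.4,14.1,0,0,1],[-3.2,18.8,0,0,1],[-4,23.5,0,0,1]]]'

```text
time_s: 27.95
eef_pos: [0.4875, -0.0723, 0.1574]
eef_rot: [-0.0, 0.999, 0.049, -0.001]
wrist_force: [1.4, -0.8, -2.6]
opening: 0.301
grasp_force: 59.6
```

Emit:
servo_tool --motion '[[[-0.8,4.7,0,2,1],[-1.6,9.4,0,4,1],[-2.4,14.1,0,6,1],[-3.2,18.8,0,7.6,1],[-4,23,0,7.6,1]]]'

```text
time_s: 28.45
eef_pos: [0.4701, -0.3055, 0.1572]
eef_rot: [-0.001, 1.0, -0.019, -0.001]
wrist_force: [0.9, 0.8, -1.8]
opening: 0.298
grasp_force: 59.6
```

Emit:
servo_tool --motion '[[[0,1.3,3,0,1],[0,1.3,6,0,1],[0,1.3,8,0,1],[0,1.3,8,0,1]]]'

```text
time_s: 28.85
eef_pos: [0.4678, -0.3142, 0.0739]
eef_rot: [-0.003, 1.0, -0.018, -0.003]
wrist_force: [-0.3, 0.4, -2.0]
opening: 0.302
grasp_force: 59.7
```

```bash
python3 -c "
from h import *
go(.4725,-.323,.0395,-2)"
```

```text
shift cm [0.52 0.88 3.43] twist -0.1 | yaw -2.1
```

Emit:
servo_tool --motion '[[[0.3,0.7,1,0,1],[0.3,0.7,2,0,1],[0.3,0.7,2.6,0,1],[0.3,0.7,3,0,1],[0.3,0.7,3,0,1]]]'

```text
time_s: 29.35
eef_pos: [0.4734, -0.3235, 0.0484]
eef_rot: [-0.0, 1.0, -0.018, -0.0]
wrist_force: [0.6, -0.2, -1.9]
opening: 0.298
grasp_force: 59.7
```

```bash
python3 -c "
from h import *
print(ctrl.get_obs()['wrist_force'])
go(.4725,-.323,.0395,-2)"
```

```text
[ 0.6179121  -0.23106783 -1.94850043]
shift cm [-0.09 -0.05  0.89] twist -0.0 | yaw -2.0
```

Emit:
servo_tool --motion '[[[-0.1,0,0.4,0,1],[-0.1,0,0.7,0,1],[-0.1,0,0.9,0,1],[-0.1,0,0.9,0,1],[-0.1,0,0.9,0,1]]]'

```text
time_s: 29.85
eef_pos: [0.4726, -0.3238, 0.0398]
eef_rot: [0.0, 1.0, -0.018, 0.0]
wrist_force: [0.5, 0.6, -2.0]
opening: 0.3
grasp_force: 59.8
```

Emit:
servo_tool --motion '[[[0,0,0,0,1],[0,0,0,0,-1],[0,0,0,0,-1],[0,0,0,0,-1],[0,0,0,0,-1]]]'

```text
time_s: 30.35
eef_pos: [0.4727, -0.3239, 0.04]
eef_rot: [0.0, 1.0, -0.018, 0.0]
wrist_force: [0.0, -0.0, -0.2]
opening: 0.955
grasp_force: 0.0
```

Emit:
servo_tool --motion '[[[0,0,-1,0,-1],[0,0,-5,0,-1],[0,0,-10,0,-1],[-3,0,-14,0,-1],[-7,0,-16,0,-1]]]'

```text
time_s: 30.85
eef_pos: [0.4042, -0.323, 0.2051]
eef_rot: [0.003, 1.0, -0.017, 0.003]
wrist_force: [-0.5, -1.4, 0.2]
opening: 1.004
grasp_force: 0.0
```

Emit:
servo_tool --motion '[[[-3,-1,-3,0,-1],[-5,-3,-6,0,-1],[-5,-3,-6,0,-1],[-5,-3,-6,0,-1]]]'

```text
time_s: 31.25
eef_pos: [0.3539, -0.2899, 0.2615]
eef_rot: [0.002, 1.0, -0.018, 0.001]
wrist_force: [-0.1, 0.8, 0.3]
opening: 0.998
grasp_force: 0.0
```

```bash
python3 -c "
from m import *
c=cam('wrist'); P=cloud(c); save(c,'w4.png'); print('wrist');measure(P,c['pixels'])
t=cam('top'); save(t,'t4.png'); print('top');measure(cloud(t),t['pixels'])"
```

```text
wrist
mat green [   0    0   72  110 4756] [476.5   2.6] [96.2 69.8] 4.7
mat blue [153   0  74  69 710] [ 489.9 -165.8] [66.6 61.2] 87.9
mat cork [ 13   0  21  35 360] [509.7 -15.1] [29.5  4.5] 0.6
obj [   0    0   32   41 1030] [500.6  -7.4] [21.5 45.1] 48.7 z [0.024 0.039]
obj [ 157    0   54   60 2909] [ 492.7 -165. ] [44.3 51.9] 87.9 z [0.021 0.022]
obj [ 334    0   40  123 3828] [ 454.9 -323. ] [ 34.2 106.5] 88.0 z [0.033 0.037]
top
mat green [ 144  171   51   97 3360] [520.5 519.8] [236.  96.] 10.7
mat green [ 355  186   32   65 1235] [511.    4.6] [162.1  64.1] 4.6
mat blue [426 173  25  64 305] [ 542.3 -169.7] [ 63.8 162.4] 87.6
mat red [236 207  28  65 593] [464.4 313.5] [ 64.7 162.5] 88.4
mat yellow [486 200  27  66 821] [ 468.8 -319.4] [ 67.  164.1] 86.5
mat cork [ 290  190   33   67 1692] [502.4 169.6] [166.   67.2] 5.9
obj [360 132  50  19 435] [697.2 -31.7] [ 45.2 121.9] 0.2 z [0.029 0.056]
obj [ 429  175   19   60 1077] [ 541.9 -166.5] [ 46.1 150. ] 87.2 z [0.021 0.024]
obj [494 206  19  54 758] [ 467.8 -321.6] [ 36.1 131.8] 88.2 z [0.033 0.038]
obj [ 239  208   20   61 1066] [466.6 313.5] [ 44.9 150.1] 87.9 z [0.021 0.024]
obj [362 208  19  18 281] [513.1   5.5] [41.2 40.1] 5.2 z [0.043 0.046]
```

View pics/t4.png

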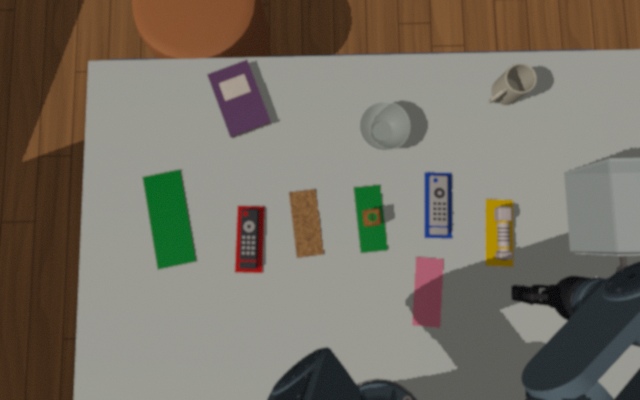

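View pics/w4.png

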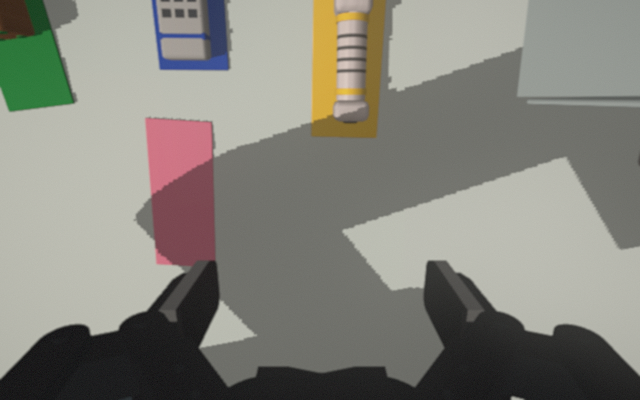

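The top view shows all four things centred on their own mats: light remote (438,205) on blue, dark remote (250,238) on red, flashlight (503,232) on yellow, cube (372,217) on green. Each is within about 4 mm. Cork (306,223) is empty, the bowl hasn't moved, and the gripper is clear, so I'm handing in.

```bash
python3 -c "
from h import *
print(ctrl.hand_in())"
```

```text
the job is handed in; nothing more can be done
None
```

I handed the job in at about 31 s of robot time: all four things lie on their own mats within about 4 mm of centre by the last camera check, the cork mat is empty and the bowl hasn't moved; the hand-in returned no verdict.

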